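# Hang the bowl templates on one hook, large to small

## Robot

A 6-joint arm with a two-finger parallel gripper is mounted at the origin on the work surface. World frame = base frame: x ahead of the robot, y to its left, z up, the work surface at z = 0. Lengths are in m, angles in rad, forces in N, time in s.
With the tool pointing down it reaches from about 0.35 to 0.975 m from the base axis. Payload 4.9 kg.
Tool frame: the origin (TCP) lies midway between the tips of the shut fingers; the grasp point (between the pads) lies 19 mm behind it; z points along the fingers, y is the line along which they close (so a half turn about z gives the same grasp; the last joint's range is limited). The gripper opens to 85 mm and grips with 20 to 120 N. Pads are 22 mm wide; open, the fingers measure 114 mm over their backs; the gripper's body (76 mm by 85 mm) begins 54 mm behind the grasp point. The pads swing forward as they close: fully open they stand 13 mm farther back than shut.
Start: joints at [-1.292, 0.053, 1.613, -0, 1.476, -0.119], TCP at [0.242, -0.576, 0.231] pointing down, gripper open.
Joint ranges: [-3.01, 3.01], [-1.01, 2.22], [0.06, 2.58], [-1.02, 4.17], [0.09, 2.62], [-3.14, 3.14]. Speed limits (rad/s): [2.57, 2.57, 3.14, 3.14, 3.14, 3.14].

## Interface

Orientations are given as a unit quaternion [w, x, y, z].
In Python, from plant import state, grab_frame, job_done, cut_out, place_of gives the robot as it stands.
- The arm moves only by the tool jog_arm, never from a script. Its argument "motion" is text: rows parted by semicolons, each of 7 numbers parted by spaces: the opening in per cent of the stroke, from 0 (shut) to 100 (fully open), then the shift along the tool's x, y, z as a fraction of full scale, then the turn, a rotation vector about the tool's x, y, z as a fraction of full scale. A call has exactly 5 rows; each row is the pose to reach, as a shift and turn from the pose commanded when the call began, along the tool's axes at that moment; what a row does not reach only later rows make up. Full scale, the value 1, is 50 cm for a shift and 1.5 rad for a turn. A row lasts 1/8 s, in which the tool goes at most 62.5 mm and 10.7 degrees, less where a joint would pass 70% of its speed; a pose out of reach is approached as far as the arm can. A call with a number of a shift or a turn outside -1 to 1 is refused whole. A call with a gripper value outside its range is refused whole. The fingers move at their own pace and stop on an object; the grip force is fixed at half the most. Time passes only in rows, so rows that repeat a pose let the fingers close, or fill a call up. It gives the time, the measured TCP pose, the force, the opening and the grip force at its end, in the units of the state.
- state(): the state, without advancing time (a new reading comes with each control period).
- grab_frame(name): name is "scene" or "top" or "wrist"; returns a dict with "color" (400x640x3 uint8, red, green, blue), "range_z" (400x640 float32, m along the optical axis (not along the pixel's ray), 0 where there is no reading), "intrinsics" (3x3 intrinsics, pixels), "world_from_camera" (4x4, takes a point from camera to world coordinates). Camera axes: x right, y up, looking along -z (the intrinsics and any distortion apply to the point x, -y, -z); pixel columns grow to the right and rows downward; lengths in m; the calibration is good to about 2 mm. A picture is of the moment at which its call begins.
- job_done(): hands the job in; it is judged then, once.
Trained networks look in the newest picture that a camera, given by its name, has taken for a name from the list of things; names that differ only in an ending like _2 or _b are one class to them, and where a whole thing is asked for, a point or a joint stands for the part that bears it (a point fixed in the world has none). Each returns a list of dicts, best first, with "p" (0 to 1); they miss things now and then, are a little off and sometimes report something else, mostly with a low value. They report only what shows in the picture. A call takes as long as a camera call.
- cut_out(camera, thing): "pixels" (400x640 bool, what is visible of it).
- place_of(camera, thing): "at" ([x, y, z] in m, in world coordinates, good to about 4 mm: a listed point, or the origin of a listed thing).
The state is a dict: "time": time; "joint_pos": joint angles; "joint_vel": joint speeds; "joint_efforts": joint torques, N m; "tool_pos": TCP position; "tool_rot": TCP orientation; "contact_force": force on the tool from outside, world axes, zero at the start; "ft_torque": the same for the moment, N m; "gripper_width": opening from 0.0 (shut) to 1.0 (fully open); "grasp_force": force on a finger pad.
Only numpy, scipy, OpenCV 4.12 (cv2) and the standard library are available. Lean on these libraries where they do the work, as an engineer would, in place of code of your own. Each camera call takes 0.05 s, during which the arm holds its last target. There are 200 camera calls.

## Task

Hang the three plywood bowl templates from the rack on the one hook: first the large, then the medium, then the small, each with its slot over the upturned tip and resting on the bar. Before you let go of each one, slide it back along the bar until it bears on the rubber buffer (or on the template behind it) and press gently until you feel the buffer give a little, without crushing it. Leave them hanging straight, close together face to face, and do not knock the hook hard or disturb the other things on the table.

Things in the scene. Friction and masses are not known exactly. Their poses are not given: they have to be found in the camera images.
- large: large plywood bowl template, board 10 mm thick (x), 160 wide (y), 164 tall (z), 130 g, rounded lower edge. Slot through its middle 22 wide, 40 high, slot's top edge 100 mm above the foot, then 14 mm of wood up to the shoulder, then a grip tab 26 wide, 50 tall, 40 mm to +y of the board's middle. Origin: centre of its foot. Starts standing in any of the rack's places. On the hook its x points as the hook's x.
- medium: medium plywood bowl template, board 10 mm thick (x), 125 wide (y), 149 tall (z), 100 g, rounded lower edge. Slot through its middle 22 wide, 40 high, slot's top edge 85 mm above the foot, then 14 mm of wood up to the shoulder, then a grip tab 26 wide, 50 tall, 40 mm to -y of the board's middle. Origin: centre of its foot. Starts standing in any of the rack's places. On the hook its x points as the hook's x.
- small: small plywood bowl template, board 10 mm thick (x), 90 wide (y), 134 tall (z), 80 g, rounded lower edge. Slot through its middle 22 wide, 40 high, slot's top edge 70 mm above the foot, then 14 mm of wood up to the shoulder, then a grip tab 26 wide, 50 tall, in the board's middle. Origin: centre of its foot. Starts standing in any of the rack's places. On the hook its x points as the hook's x.
- large_eye (a point): middle of the top edge of the large template's slot, half-way through the board: the edge that rests on the bar; axes as the template's
- large_tab (a point): middle of the top end of the large template's grip tab; the tab reaches 50 mm down from here and is pinched through its 10 mm thickness (along the template's x) from above
- medium_eye (a point): middle of the top edge of the medium template's slot, half-way through the board: the edge that rests on the bar; axes as the template's
- medium_tab (a point): middle of the top end of the medium template's grip tab; the tab reaches 50 mm down from here and is pinched through its 10 mm thickness (along the template's x) from above
- small_eye (a point): middle of the top edge of the small template's slot, half-way through the board: the edge that rests on the bar; axes as the template's
- small_tab (a point): middle of the top end of the small template's grip tab; the tab reaches 50 mm down from here and is pinched through its 10 mm thickness (along the template's x) from above
- hook: fixed stand: wooden foot, steel post 173 mm tall, level round steel bar 12 mm thick, axis 165 mm above the table, running 150 mm from the post along -x to an upturned tip whose top is 12 mm above the bar's top. Lower a template on the bar once its middle is past x = -0.136. Templates slide towards +x. Origin: on the table under the post's front face (where the bar begins); z up
- bar_tip (a point): on the bar's axis at the upturned tip's end (156 mm from the post's front, 165 mm above the table); axes as the hook stand's
- buffer (a joint): rubber buffer block (44 mm wide, 36 high, on the bar) on a collar clamped at a different place each time: its free face is 45 to 75 mm from the post, not reported, to be felt. Value: how far it is pushed in, m, 0 free; 1 mm per 2.5 N; creeps back when let go; past 5.5 mm (14 N) it is crushed
- rack: the wooden template rack, fixed: a board 210 x 120 mm, 12 mm thick, with three places 60 mm apart along its x (at -60, 0, +60 mm), each between two pairs of 8 mm dowels, which reach 35 mm above the board with 1.5 mm of play to each side of a template; the templates stand on the board, across its x. Origin: centre of its underside
- mug: white mug, 76 mm across, 85 mm tall, origin at its underside; a bystander
- jar: glaze jar, 72 mm across, 85 mm tall, origin at its underside; a bystander
- bowl: terracotta bowl, 120 mm across, 50 mm tall, origin at its underside; a bystander
- brush: brush lying on the table between rack and hook, under 30 mm high, origin at its underside; a bystander

How it is judged:
By the outcome, as a careful person would: the job done as asked, in the order asked, and still so for the second after the job is handed in, with the robot touching nothing.
It also fails if it takes over 72 s, if anything falls off the work surface, if the arm or the gripper's body presses on something with over 40 N, if the wrist force passes 120 N, or if a joint passes its speed limit or range.

## Working session

There is one attempt and no reset: what is moved stays moved. The work goes in short steps, Python scripts to look and compute and a tool call to move; the robot and the scene stay as the last step left them, time stands still between calls to the robot, and variables do not carry over. Pictures are saved under pics/ and viewed, at most 10 in all, crops included, and the job is handed in when it is done.

Besides the shell and the picture viewer there is one more tool, called after "Request:" as name(argument=value, ...), one argument or row to a line, values as JSON. jog_arm: Moves the arm, as the interface text tells. Shift numbers are shares of 50 cm and turn numbers shares of 1.5 rad, none past 1 either way. Its arguments: {"type":"object","properties":{"motion":{"type":"string"}},"required":["motion"]}

```bash
mkdir -p pics; ls
cat > h.py <<'E'
import numpy as np, cv2
from plant import *
def save(cam,fn):
    f=grab_frame(cam); cv2.imwrite('pics/'+fn,f['color'][:,:,::-1]); return f
def cloud(f):
    K=f['intrinsics'];z=f['range_z'];v,u=np.indices(z.shape)
    P=np.stack([(u-K[0,2])*z/K[0,0],-(v-K[1,2])*z/K[1,1],-z],-1)
    T=f['world_from_camera'];return P@T[:3,:3].T+T[:3,3]
E
python3 - <<'E'
from h import *
s=state();print({k:np.round(v,3) for k,v in s.items()})
fs=save('scene','s0.png');ft=save('top','t0.png')
for c in ['scene','top']:
    for n in ['large','medium','small','large_tab','medium_tab','small_tab','large_eye','medium_eye','small_eye','hook','bar_tip','buffer','rack','mug','jar','bowl','brush']:
        r=place_of(c,n); print(c,n,[(round(q['p'],2),np.round(q['at'],3).tolist()) for q in r[:2]])
im=np.vstack([cv2.imread('pics/s0.png'),cv2.imread('pics/t0.png')]);cv2.imwrite('pics/b0.png',cv2.resize(im,(480,600)))
print(s['time'],state()['time'])
E
```

```text
pics
{'time': np.float64(0.0), 'joint_pos': array([-1.292,  0.053,  1.614,  0.   ,  1.476, -0.119]), 'joint_vel': array([-0.001, -0.   , -0.   ,  0.001,  0.001,  0.001]), 'joint_efforts': array([ 3.0000e-03, -3.9368e+01, -3.7017e+01, -0.0000e+00,  7.0000e-03,
       -0.0000e+00]), 'tool_pos': array([ 0.242, -0.576,  0.23 ]), 'tool_rot': array([-0.001,  0.98 ,  0.198, -0.   ]), 'contact_force': array([ 0.261, -0.563,  0.122]), 'ft_torque': array([-0.004,  0.042, -0.04 ]), 'grasp_force': np.float64(0.0), 'gripper_width': np.float64(0.999)}
scene large [(0.61, [0.428, 0.206, 0.011])]
scene medium [(0.7, [0.481, 0.207, 0.014])]
scene small [(0.96, [0.544, 0.211, 0.016])]
scene large_tab [(0.95, [0.422, 0.244, 0.174])]
scene medium_tab [(0.91, [0.489, 0.166, 0.159]), (0.32, [0.482, 0.206, 0.012])]
scene small_tab [(0.85, [0.549, 0.215, 0.144]), (0.26, [0.736, 0.022, -0.0])]
scene large_eye [(0.88, [0.428, 0.204, 0.112])]
scene medium_eye [(0.82, [0.486, 0.206, 0.097])]
scene small_eye [(0.66, [0.548, 0.216, 0.081]), (0.6, [0.431, -0.211, 0.168])]
scene hook [(0.76, [0.586, -0.225, 0.001])]
scene bar_tip [(0.57, [0.483, 0.205, 0.01]), (0.56, [0.435, -0.211, 0.167])]Traceback (most recent call last):
  File "<stdin>", line 6, in <module>
ValueError: it knows: bar_tip, bowl, brush, hook, jar, large, large_eye, large_tab, medium, medium_eye, medium_tab, mug, rack, small, small_eye, small_tab
```

Run:
```python
from h import *
for c in ['scene','top']:
  f=save(c,c+'0.png');P=cloud(f)
  for n in ['large','medium','small','large_tab','medium_tab','small_tab','hook','bar_tip','rack','mug','jar','bowl','brush']:
    if c=='scene' and n[-3:]!='tip' and n not in('hook','rack','mug','jar','bowl','brush'): continue
    r=place_of(c,n); print(c,n,[(round(q['p'],2),np.round(q['at'],3).tolist()) for q in r[:2]])
  if c=='top':
    def fit(m,l):
        q=P[m][:,:2].astype(np.float32)
        if len(q)<5: print(l,len(q));return
        vx,vy,x,y=cv2.fitLine(q,cv2.DIST_HUBER,0,.01,.01).ravel();print(l,len(q),'c',x,y,'ang',np.arctan2(vy,vx),q.min(0),q.max(0))
    X,Y,Z=P[...,0],P[...,1],P[...,2]
    fit((Y<-.15)&(X>.42)&(X<.57)&(Y>-.26)&(Z>.155)&(Z<.18),'bar')
    for n,x0,zt in(('large',.425,.176),('medium',.486,.161),('small',.547,.146)):
        fit((abs(X-x0)<.025)&(Y>.1)&(Y<.32)&(Z>zt-.06)&(Z<zt+.01),n+' all')
        fit((abs(X-x0)<.025)&(Y>.1)&(Y<.32)&(Z>zt-.01)&(Z<zt+.01),n+' tab')
im=np.vstack([cv2.imread('pics/scene0.png'),cv2.imread('pics/top0.png')]);cv2.imwrite('pics/b0.png',cv2.resize(im,(480,600)))
print(state()['time'])
```

```text
scene hook [(0.82, [0.587, -0.224, 0.0]), (0.32, [0.494, 0.168, 0.159])]
scene bar_tip [(0.75, [0.434, -0.212, 0.166])]
scene rack [(0.9, [0.49, 0.207, 0.001]), (0.19, [0.486, 0.208, 0.015])]
scene mug [(0.98, [0.737, 0.022, 0.001]), (0.56, [0.42, 0.243, 0.174])]
scene jar [(0.57, [0.774, -0.12, 0.001])]
scene bowl [(0.79, [0.73, 0.307, -0.001])]
scene brush [(0.92, [0.378, -0.034, -0.001])]
top large [(0.67, [0.429, 0.205, 0.012])]
top medium [(0.82, [0.485, 0.208, 0.011])]
top small [(0.61, [0.546, 0.216, 0.013])]
top large_tab [(0.9, [0.423, 0.244, 0.176])]
top medium_tab [(0.82, [0.492, 0.165, 0.158])]
top small_tab [(0.93, [0.551, 0.216, 0.146])]
top hook [(0.87, [0.584, -0.223, 0.002])]
top bar_tip []
top rack [(0.7, [0.486, 0.21, 0.0])]
top mug [(0.84, [0.734, 0.025, -0.002]), (0.38, [0.546, 0.213, 0.082])]
top jar [(0.84, [0.772, -0.124, -0.001]), (0.25, [0.493, 0.166, 0.158])]
top bowl [(0.58, [0.73, 0.313, 0.003])]
top brush [(0.74, [0.378, -0.026, -0.001])]
bar 373 c 0.50877875 -0.21449934 ang -0.06922306 [ 0.42740175 -0.24037358] [ 0.56973267 -0.19628812]
large all 312 c 0.42820257 0.19244424 ang -1.4556775 [0.41511098 0.1258966 ] [0.4388462 0.2852654]
large tab 54 c 0.42340213 0.24195059 ang -1.502869 [0.4183439  0.23162822] [0.42847416 0.25647917]
medium all 253 c 0.48467433 0.21867011 ang -1.4775817 [0.47557172 0.14537197] [0.4981577  0.26959023]
medium tab 53 c 0.49097824 0.16948041 ang -1.4886632 [0.4852175  0.15507802] [0.49663672 0.18007322]
small all 207 c 0.5443189 0.21563408 ang -1.4586277 [0.537679   0.16985638] [0.5557348  0.25963858]
small tab 57 c 0.5458462 0.21490513 ang -1.436757 [0.54082584 0.20137502] [0.5524122  0.22772086]
1.75
```

View pics/b0.png

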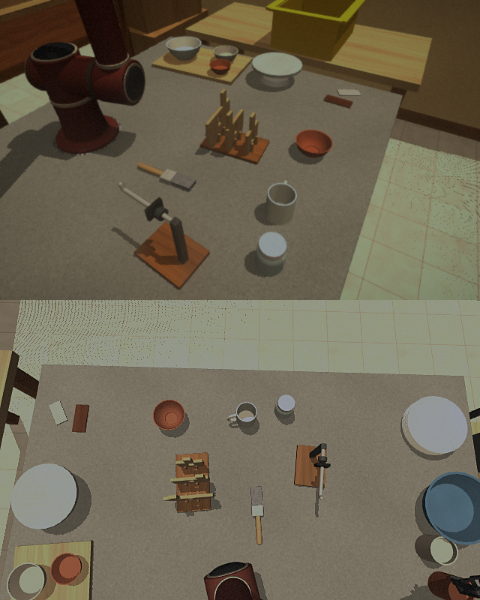

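Request:
jog_arm(
  motion="100 0.12 -0.06 -0.06 0 0 -0.12; 100 0.24 -0.12 -0.12 0 0 -0.24; 100 0.36 -0.17 -0.14 0 0 -0.36; 100 0.48 -0.23 -0.14 0 0 -0.48; 100 0.57 -0.28 -0.14 0 0 -0.6",
)

```text
time: 2.38
tool_pos: [0.4407, -0.3489, 0.3018]
tool_rot: [0.001, 0.795, 0.607, 0.0]
contact_force: [0.9, 0.3, 0.4]
gripper_width: 1.002
grasp_force: 0.0
```

```bash
cat >> h.py <<'E'
from scipy.spatial.transform import Rotation as R
def plan(xyz,ya,st=None):
    """shift/turn fractions to TCP xyz, tool down with tool y at world angle ya"""
    s=state() if st is None else st; q=s['tool_rot']; R0=R.from_quat([q[1],q[2],q[3],q[0]])
    y=np.array([np.cos(ya),np.sin(ya),0]);z=np.array([0,0,-1.]);R1=R.from_matrix(np.stack([np.cross(y,z),y,z],1))
    d=R0.inv().apply(np.array(xyz)-s['tool_pos']);t=(R0.inv()*R1).as_rotvec()
    print('t',round(float(s['time']),2),'pos',np.round(s['tool_pos'],4),'F',np.round(s['contact_force'],1),'g',round(float(s['gripper_width']),3),'->',np.round(np.r_[d/.5,t/1.5],4), 'dist',round(float(np.linalg.norm(d)),3))
E
python3 - <<'E'
from h import *
plan([.45,-.03,.29],.1);plan([.423,.243,.26],.1)
E
```

```text
t 2.38 pos [ 0.4407 -0.3489  0.3018] F [0.9 0.3 0.4] g 1.002 -> [ 0.6201 -0.1506  0.0229  0.0009  0.0007 -0.2449] dist 0.319
t 2.38 pos [ 0.4407 -0.3489  0.3018] F [0.9 0.3 0.4] g 1.002 -> [ 1.1325e+00 -3.4700e-01  8.2200e-02  9.0000e-04  7.0000e-04 -2.4490e-01] dist 0.594
```

Request:
jog_arm(
  motion="100 0.12 -0.03 0 0 0 -0.08; 100 0.24 -0.06 0 0 0 -0.16; 100 0.36 -0.09 0 0 0 -0.24; 100 0.48 -0.12 0 0 0 -0.24; 100 0.6 -0.15 0.02 0 0 -0.24",
)

```text
time: 3.0
tool_pos: [0.4483, -0.0396, 0.2921]
tool_rot: [0.001, 0.676, 0.737, 0.001]
contact_force: [0.9, 0.2, 0.2]
gripper_width: 0.998
grasp_force: 0.0
```

Run:
```python
from h import *
plan([.423,.243,.26],.1)
```

```text
t 3.0 pos [ 0.4483 -0.0396  0.2921] F [0.9 0.2 0.2] g 0.998 -> [ 0.5676 -0.0017  0.0637  0.0021  0.0006 -0.0089] dist 0.286
```

Request:
jog_arm(
  motion="100 0.12 0 0 0 0 0; 100 0.24 0 0 0 0 0; 100 0.36 0 0.02 0 0 0; 100 0.48 0 0.04 0 0 0; 100 0.566 -0.002 0.06 0 0 0",
)

```text
time: 3.62
tool_pos: [0.4218, 0.2428, 0.2609]
tool_rot: [0.0, 0.675, 0.738, 0.0]
contact_force: [0.6, 0.2, 0.8]
gripper_width: 0.999
grasp_force: 0.0
```

Run:
```python
from h import *
f=save('wrist','w1.png')
for n in ['large_tab','medium_tab','small_tab','large_eye','large']:
    r=place_of('wrist',n); print(n,[(round(q['p'],2),np.round(q['at'],3).tolist()) for q in r[:2]])
P=cloud(f);X,Y,Z=P[...,0],P[...,1],P[...,2]
for n,x0,zt in(('large',.425,.176),('medium',.486,.161),('small',.547,.146)):
  for a in(.06,.008):
    m=(abs(X-x0)<.028)&(Y>.1)&(Y<.32)&(Z>zt-a)&(Z<zt+.01);q=P[m][:,:2].astype(np.float32)
    if len(q)>20:
        (c,s,an)=cv2.minAreaRect(q);print(n,a,len(q),c,s,an,np.median(P[m][:,2]))
plan([.423,.243,.14],.1)
```

```text
large_tab [(0.69, [0.425, 0.247, 0.179])]
medium_tab [(0.8, [0.49, 0.163, 0.159])]
small_tab [(0.6, [0.546, 0.216, 0.146])]
large_eye [(0.74, [0.428, 0.209, 0.116])]
large [(0.31, [0.548, 0.215, 0.08])]
large 0.06 2316 (0.4268416464328766, 0.2055610716342926) (0.00999384094029665, 0.16038592159748077) 6.167769908905029 0.1268904229556616
large 0.008 601 (0.42256617546081543, 0.24559885263442993) (0.009481963701546192, 0.026218827813863754) 5.325085639953613 0.17740015817521135
medium 0.06 2556 (0.48679083585739136, 0.20867149531841278) (0.01067175343632698, 0.12561357021331787) 6.0714335441589355 0.11202381019392965
medium 0.008 544 (0.4910464882850647, 0.1691223680973053) (0.01059756614267826, 0.027107330039143562) 6.19807243347168 0.16208686481620793
small 0.06 2269 (0.5459668636322021, 0.21812134981155396) (0.011202193796634674, 0.08459405601024628) 6.433129787445068 0.11019467864193516
small 0.008 610 (0.5462608337402344, 0.21541810035705566) (0.011130855418741703, 0.026724742725491524) 6.63223934173584 0.14698095101286543
t 3.92 pos [0.4228 0.2398 0.2614] F [-0.6 -0.1  0. ] g 0.996 -> [ 6.400e-03  7.000e-04  2.428e-01  5.000e-04  2.000e-04 -9.200e-03] dist 0.121
```

View pics/w1.png

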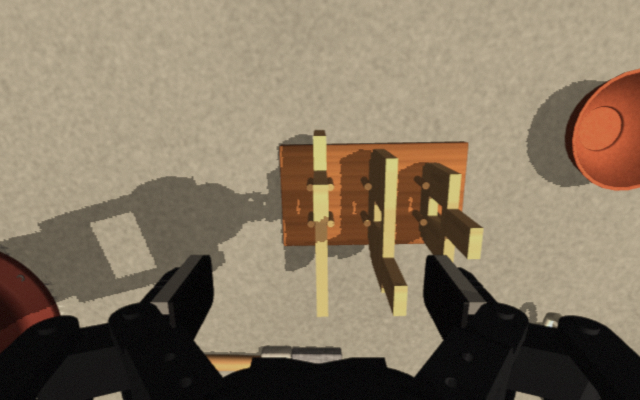

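Request:
jog_arm(
  motion="75 0.01 0 0.06 0 0 -0.014; 75 0.01 0 0.12 0 0 -0.014; 75 0.01 0 0.18 0 0 -0.014; 75 0.01 0 0.243 0 0 -0.014; 60 0.01 0 0.243 0 0 -0.014",
)

```text
time: 4.55
tool_pos: [0.4208, 0.2436, 0.1372]
tool_rot: [-0.001, 0.669, 0.743, -0.002]
contact_force: [0.5, -0.3, 0.3]
gripper_width: 0.605
grasp_force: 0.0
```

Request:
jog_arm(
  motion="0 0 0 0 0 0 0; 0 0 0 0 0 0 0; 0 0 0 0 0 0 0; 0 0 0 0 0 0 0; 0 0 0 0 0 0 0",
)

```text
time: 5.18
tool_pos: [0.4234, 0.246, 0.1416]
tool_rot: [0.001, 0.668, 0.744, 0.002]
contact_force: [0.4, -0.2, 6.1]
gripper_width: 0.108
grasp_force: 59.4
```

Run:
```python
from h import *
plan([.4226,.245,.219],.107)
```

```text
t 5.17 pos [0.4234 0.246  0.1416] F [ 0.4 -0.2  6.1] g 0.108 -> [-0.0016 -0.0012 -0.1548  0.0024 -0.0006  0.0007] dist 0.077
```

Request:
jog_arm(
  motion="0 0 0 -0.05 0 0 0; 0 0 0 -0.11 0 0 0; 0 0 0 -0.16 0 0 0; 0 -0.1 0 -0.16 0 0 0.03; 0 -0.2 0 -0.16 0 0 0.06",
)

```text
time: 5.8
tool_pos: [0.4327, 0.1453, 0.2196]
tool_rot: [0.0, 0.7, 0.714, 0.0]
contact_force: [0.5, 1.0, -1.2]
gripper_width: 0.107
grasp_force: 59.2
```

Run:
```python
from h import *
plan([.404,-.169,.222],-.08)
```

```text
t 5.8 pos [0.4327 0.1453 0.2196] F [ 0.5  1.  -1.2] g 0.107 -> [-6.275e-01 -6.910e-02 -4.800e-03  2.000e-04  1.000e-04  6.590e-02] dist 0.316
```

Request:
jog_arm(
  motion="0 -0.12 -0.03 -0.005 0 0 0.03; 0 -0.24 -0.06 -0.005 0 0 0.05; 0 -0.36 -0.075 -0.005 0 0 0.066; 0 -0.48 -0.075 -0.005 0 0 0.066; 0 -0.58 -0.075 -0.005 0 0 0.066",
)

```text
time: 6.42
tool_pos: [0.3999, -0.1465, 0.2217]
tool_rot: [0.0, 0.736, 0.677, 0.0]
contact_force: [0.6, 1.0, -1.0]
gripper_width: 0.108
grasp_force: 59.3
```

Run:
```python
from h import *
for c in ['scene','top','wrist']:
  f=save(c,c+'1.png');P=cloud(f);X,Y,Z=P[...,0],P[...,1],P[...,2]
  for n in ['large_eye','large_tab','bar_tip','hook']:
    r=place_of(c,n); print(c,n,[(round(q['p'],2),np.round(q['at'],3).tolist()) for q in r[:2]])
  if c!='scene':
    m=(Y<-.19)&(X>.425)&(X<.515)&(Y>-.24)&(Z>.163)&(Z<.19);q=P[m][:,:2].astype(np.float32)
    if len(q)>20: print(len(q),cv2.minAreaRect(q),np.percentile(P[m][:,2],[5,50,95]),cv2.fitLine(q,cv2.DIST_HUBER,0,.01,.01).ravel())
cv2.imwrite('pics/c1.png',np.vstack([cv2.imread('pics/scene1.png')[180:400,60:460],cv2.imread('pics/wrist1.png')[0:400:1,120:520]]))
plan([.404,-.169,.222],-.08)
```

```text
scene large_eye [(0.96, [0.399, -0.186, 0.192])]
scene large_tab [(0.69, [0.402, -0.151, 0.251])]
scene bar_tip [(0.83, [0.435, -0.209, 0.165]), (0.26, [0.483, 0.206, 0.014])]
scene hook [(0.96, [0.587, -0.226, 0.0])]
top large_eye [(0.5, [0.548, 0.214, 0.009])]
top large_tab [(0.17, [0.728, 0.309, 0.005])]
top bar_tip [(0.5, [0.727, 0.31, 0.002])]
top hook [(0.89, [0.583, -0.222, 0.002]), (0.23, [0.548, 0.214, 0.014])]
wrist large_eye []
wrist large_tab [(0.96, [0.405, -0.143, 0.26])]
wrist bar_tip []
wrist hook [(0.94, [0.586, -0.226, 0.005]), (0.52, [0.376, -0.028, -0.005])]
615 ((0.5005398988723755, -0.2143290638923645), (0.010904788970947266, 0.03008451499044895), 83.18144226074219) [0.16428653 0.1695326  0.17170068] [ 0.9658831  -0.25897846  0.5041583  -0.21264553]
t 7.17 pos [ 0.4007 -0.1443  0.222 ] F [ 0.   0.3 -1.4] g 0.114 -> [-0.0488  0.0106 -0.      0.      0.     -0.0002] dist 0.025
```

View pics/c1.png

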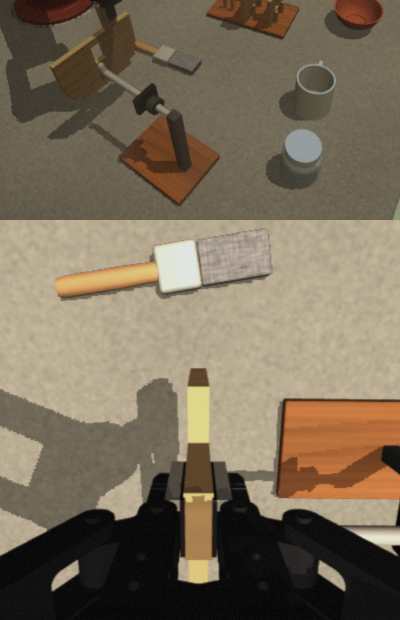

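Request:
jog_arm(
  motion="0 -0.03 0.01 0 0 0 0.003; 0 -0.045 0.01 0 0 0 0.003; 0 -0.045 0.05 0 0 0 0.003; 0 -0.045 0.09 0 0 0 0.003; 0 -0.045 0.13 0 0 0 0.003",
)

```text
time: 7.8
tool_pos: [0.4641, -0.1732, 0.2218]
tool_rot: [-0.0, 0.737, 0.676, -0.0]
contact_force: [-0.1, 0.8, -2.1]
gripper_width: 0.109
grasp_force: 59.3
```

Run:
```python
from h import *
for c in ['scene']:
  f=save(c,c+'2.png')
  for n in ['large_eye','large_tab','bar_tip']:
    r=place_of(c,n); print(c,n,[(round(q['p'],2),np.round(q['at'],3).tolist()) for q in r[:2]])
im=cv2.imread('pics/scene2.png')[200:360,100:300];cv2.imwrite('pics/c2.png',cv2.resize(im,None,fx=3,fy=3))
plan([.4636,-.172,.2025],-.085)
```

```text
scene large_eye [(0.96, [0.461, -0.215, 0.19])]
scene large_tab [(0.98, [0.463, -0.176, 0.254])]
scene bar_tip [(0.95, [0.433, -0.212, 0.166]), (0.6, [0.375, -0.034, 0.0])]
t 8.0 pos [ 0.4632 -0.1727  0.2216] F [-0.2 -0.6 -1.8] g 0.11 -> [ 0.0015  0.0007  0.0383 -0.0008 -0.0002 -0.0006] dist 0.019
```

View pics/c2.png

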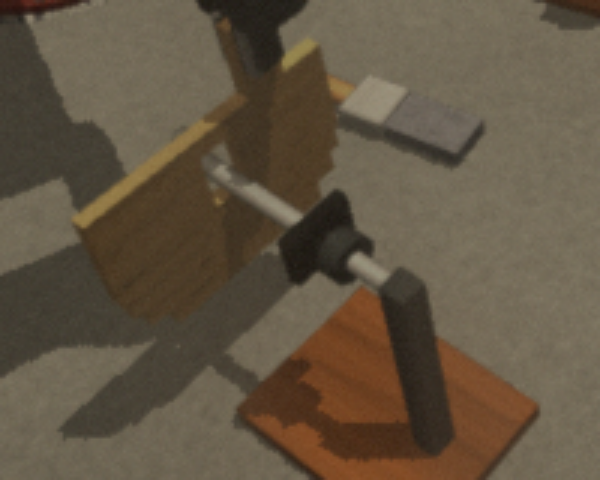

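Request:
jog_arm(
  motion="0 0 0.015 0 0 0 0; 0 0 0.015 0.012 0 0 0; 0 0 0.015 0.024 0 0 0; 0 0 0.015 0.036 0 0 0; 0 0 0.015 0.036 0 0 0",
)

```text
time: 8.62
tool_pos: [0.4705, -0.1726, 0.2029]
tool_rot: [-0.001, 0.737, 0.676, -0.0]
contact_force: [0.2, 0.3, -2.2]
gripper_width: 0.11
grasp_force: 59.3
```

Request:
jog_arm(
  motion="0 0 0 0.002 0 0 0; 0 0 0 0.002 0 0 0; 0 0 0 0.004 0 0 0; 0 0 0 0.004 0 0 0; 0 0 0 0.004 0 0 0",
)

```text
time: 9.25
tool_pos: [0.4711, -0.173, 0.202]
tool_rot: [0.0, 0.737, 0.676, 0.0]
contact_force: [-0.4, 0.3, -0.9]
gripper_width: 0.107
grasp_force: 59.3
```

Request:
jog_arm(
  motion="0 0 0.015 0.001 0 0 0; 0 0 0.03 0.001 0 0 0; 0 0 0.045 0.001 0 0 0; 0 0 0.06 0.001 0 0 0; 0 0 0.06 0.001 0 0 0",
)

```text
time: 9.88
tool_pos: [0.5014, -0.1755, 0.2014]
tool_rot: [-0.0, 0.737, 0.676, -0.0]
contact_force: [0.3, 0.5, -1.4]
gripper_width: 0.112
grasp_force: 59.3
```

Run:
```python
from h import *
for c in ['scene','top']:
  f=save(c,c+'3.png');P=cloud(f)
  col=f['color'].astype(int).sum(-1)
  a=-.085;H=np.array([.5855,-.224]);Q=P[...,:2]-H
  x=Q[...,0]*np.cos(a)+Q[...,1]*np.sin(a);y=-Q[...,0]*np.sin(a)+Q[...,1]*np.cos(a)
  m=(x>-.1)&(x<-.02)&(abs(y)>.010)&(abs(y)<.024)&(abs(P[...,2]-.168)<.02)&(col<170)
  print(c,m.sum(),np.percentile(x[m],[1,10,50,90]) if m.sum() else '')
plan([.52,-.172,.2025],-.085)
```

```text
scene 413 [-0.0851834  -0.08282427 -0.04585125 -0.02908157]
top 0 
t 9.97 pos [ 0.5009 -0.1755  0.2013] F [ 0.   0.1 -1.7] g 0.109 -> [ 0.0102  0.0374 -0.0023 -0.0003 -0.0001 -0.0003] dist 0.019
```

Run:
```python
from h import *
f=save('scene','scene4.png');P=cloud(f)
a=-.085;H=np.array([.5855,-.224]);Q=P[...,:2]-H
x=Q[...,0]*np.cos(a)+Q[...,1]*np.sin(a);y=-Q[...,0]*np.sin(a)+Q[...,1]*np.cos(a)
z=P[...,2]
m=(x>-.1)&(x<-.02)&(abs(y)<.024)&(z>.14)&(z<.2)
for lo in np.arange(-.1,-.02,.004):
  k=m&(x>=lo)&(x<lo+.004)
  if k.sum():print(round(lo,3),k.sum(),f['color'][k].mean(0).astype(int),np.percentile(y[k],[3,97]).round(3),np.percentile(z[k],[3,97]).round(3))
```

```text
-0.096 13 [125 104  68] [-0.02   0.018] [0.183 0.185]
-0.092 67 [124 100  62] [-0.022  0.021] [0.157 0.186]
-0.088 82 [106  85  54] [-0.022  0.022] [0.148 0.186]
-0.084 339 [78 62 42] [-0.023  0.023] [0.142 0.186]
-0.08 13 [130 120 102] [-0.006  0.003] [0.166 0.171]
-0.076 17 [120 111  94] [-0.006  0.004] [0.164 0.171]
-0.072 16 [128 119 101] [-0.006  0.003] [0.164 0.171]
-0.068 15 [118 110  92] [-0.006  0.004] [0.166 0.17 ]
-0.064 5 [113 103  88] [-0.004  0.002] [0.168 0.17 ]
-0.056 14 [50 42 31] [-0.022  0.016] [0.165 0.183]
-0.052 73 [40 35 26] [-0.022  0.019] [0.156 0.184]
-0.048 227 [35 30 23] [-0.022  0.019] [0.151 0.183]
-0.044 58 [35 30 24] [-0.018  0.018] [0.154 0.182]
-0.04 9 [46 42 34] [-0.013  0.008] [0.168 0.176]
-0.036 39 [50 46 38] [-0.014  0.01 ] [0.164 0.179]
-0.032 43 [52 47 39] [-0.014  0.008] [0.163 0.18 ]
-0.028 40 [52 47 39] [-0.014  0.01 ] [0.163 0.179]
-0.024 109 [52 48 39] [-0.013  0.012] [0.155 0.178]
```

Request:
jog_arm(
  motion="0 0 0.01 0.001 0 0 0; 0 0 0.02 0.001 0 0 0; 0 0 0.03 0.001 0 0 0; 0 0 0.04 0.001 0 0 0; 0 0 0.04 0.001 0 0 0",
)

```text
time: 10.65
tool_pos: [0.5212, -0.1772, 0.2009]
tool_rot: [-0.0, 0.737, 0.676, -0.0]
contact_force: [-0.6, 0.5, -1.2]
gripper_width: 0.106
grasp_force: 59.3
```

Request:
jog_arm(
  motion="0 0 0.002 0 0 0 0; 0 0 0.004 0 0 0 0; 0 0 0.006 0 0 0 0; 0 0 0.006 0 0 0 0; 0 0 0.006 0 0 0 0",
)

```text
time: 11.28
tool_pos: [0.5238, -0.1774, 0.201]
tool_rot: [-0.0, 0.737, 0.676, 0.0]
contact_force: [0.2, 0.3, -1.9]
gripper_width: 0.115
grasp_force: 59.3
```

Request:
jog_arm(
  motion="0 0 0.002 0 0 0 0; 0 0 0.004 0 0 0 0; 0 0 0.005 0 0 0 0; 0 0 0.005 0 0 0 0; 0 0 0.005 0 0 0 0",
)

```text
time: 11.9
tool_pos: [0.5263, -0.1777, 0.2009]
tool_rot: [-0.0, 0.737, 0.676, -0.0]
contact_force: [0.1, -0.2, -2.0]
gripper_width: 0.109
grasp_force: 59.3
```

Request:
jog_arm(
  motion="0 0 0.002 0 0 0 0; 0 0 0.004 0 0 0 0; 0 0 0.005 0 0 0 0; 0 0 0.005 0 0 0 0; 0 0 0.005 0 0 0 0",
)

```text
time: 12.52
tool_pos: [0.5288, -0.1779, 0.2009]
tool_rot: [-0.0, 0.737, 0.676, -0.0]
contact_force: [0.4, 0.4, -1.4]
gripper_width: 0.11
grasp_force: 59.3
```

Request:
jog_arm(
  motion="0 0 0.002 0 0 0 0; 0 0 0.004 0 0 0 0; 0 0 0.004 0 0 0 0; 0 0 0.004 0 0 0 0; 0 0 0.004 0 0 0 0",
)

```text
time: 13.15
tool_pos: [0.5306, -0.178, 0.2009]
tool_rot: [-0.0, 0.737, 0.676, -0.0]
contact_force: [-3.4, -0.0, -0.4]
gripper_width: 0.107
grasp_force: 59.5
```

Request:
jog_arm(
  motion="0 0 0.001 0 0 0 0; 0 0 0.002 0 0 0 0; 0 0 0.002 0 0 0 0; 0 0 0.002 0.001 0 0 0; 0 0 0.002 0.001 0 0 0",
)

```text
time: 13.78
tool_pos: [0.5316, -0.1781, 0.2007]
tool_rot: [-0.0, 0.737, 0.676, -0.0]
contact_force: [-5.7, 1.6, 0.0]
gripper_width: 0.109
grasp_force: 59.7
```

Request:
jog_arm(
  motion="40 0 0 0 0 0 0; 40 0 0 0 0 0 0; 40 0 0 0 0 0 0; 40 0 0 -0.06 0 0 0; 40 0 0 -0.15 0 0 0",
)

```text
time: 14.4
tool_pos: [0.5311, -0.1777, 0.2743]
tool_rot: [-0.002, 0.737, 0.676, -0.001]
contact_force: [1.5, -0.1, 0.8]
gripper_width: 0.399
grasp_force: 0.0
```

Run:
```python
from h import *
f=save('scene','scene5.png')
for n in ['large_eye','large_tab']:
    r=place_of('scene',n); print(n,[(round(q['p'],2),np.round(q['at'],3).tolist()) for q in r[:2]])
im=cv2.imread('pics/scene5.png')[200:360,100:300];cv2.imwrite('pics/c5.png',cv2.resize(im,None,fx=3,fy=3))
plan([.491,.169,.25],.107)
```

```text
large_eye [(0.62, [0.526, -0.22, 0.169])]
large_tab [(0.9, [0.529, -0.179, 0.233])]
t 14.55 pos [ 0.5336 -0.1789  0.2795] F [-0.4 -0.2  0.5] g 0.401 -> [ 0.6862 -0.1446  0.0562  0.0046  0.0022 -0.1282] dist 0.352
```

View pics/c5.png

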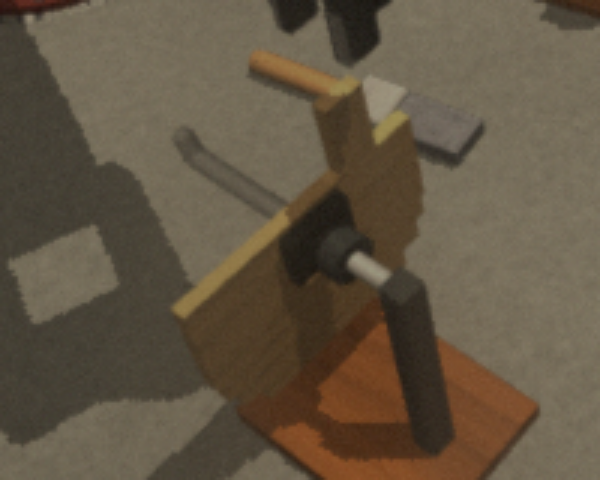

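Request:
jog_arm(
  motion="70 0.11 -0.02 0 0 0 -0.03; 70 0.23 -0.05 0 0 0 -0.06; 70 0.35 -0.07 0.01 0 0 -0.09; 70 0.47 -0.1 0.02 0 0 -0.12; 70 0.58 -0.125 0.03 0 0 -0.128",
)

```text
time: 15.18
tool_pos: [0.4933, 0.1181, 0.2591]
tool_rot: [-0.0, 0.668, 0.744, -0.0]
contact_force: [0.6, 1.0, -0.0]
gripper_width: 0.7
grasp_force: 0.0
```

Run:
```python
from h import *
plan([.491,.1691,.25],.107)
```

```text
t 15.18 pos [0.4933 0.1181 0.2591] F [ 0.6  1.  -0. ] g 0.7 -> [ 1.019e-01  6.300e-03  1.820e-02 -5.000e-04 -1.000e-04  3.000e-04] dist 0.052
```

Request:
jog_arm(
  motion="70 0.05 0.003 0.01 0 0 0; 70 0.1 0.006 0.018 0 0 0; 70 0.1 0.006 0.018 0 0 0; 70 0.1 0.006 0.018 0 0 0; 70 0.1 0.006 0.018 0 0 0",
)

```text
time: 15.8
tool_pos: [0.4922, 0.1653, 0.2514]
tool_rot: [0.0, 0.669, 0.743, -0.0]
contact_force: [0.7, 0.7, -0.6]
gripper_width: 0.708
grasp_force: 0.0
```

```bash
cat >> h.py <<'E'
def tabs(P,which):
  X,Y,Z=P[...,0],P[...,1],P[...,2]
  for n,x0,y0,zt in(('medium',.491,.169,.161),('small',.547,.215,.146)):
    if n!=which: continue
    m=(abs(X-x0)<.02)&(abs(Y-y0)<.03)&(Z>zt-.008)&(Z<zt+.008);q=P[m][:,:2].astype(np.float32)
    print(n,len(q),cv2.minAreaRect(q) if len(q)>5 else '',np.median(P[m][:,2]))
    m=(abs(X-x0)<.028)&(abs(Y-.21)<.1)&(Z>zt-.06)&(Z<zt+.008);q=P[m][:,:2].astype(np.float32)
    print(n,len(q),cv2.minAreaRect(q) if len(q)>5 else '')
E
python3 - <<'E'
from h import *
f=grab_frame('wrist');tabs(cloud(f),'medium')
r=place_of('wrist','medium_tab'); print([(round(q['p'],2),np.round(q['at'],3).tolist()) for q in r[:2]])
plan([.491,.1691,.125],.107)
E
```

```text
medium 554 ((0.49099600315093994, 0.16913796961307526), (0.008993297815322876, 0.026252659037709236), 6.019079208374023) 0.16232328747865285
medium 2208 ((0.48625120520591736, 0.21315792202949524), (0.009992334991693497, 0.11479302495718002), 6.106223106384277)
[(0.74, [0.546, 0.217, 0.146])]
t 15.9 pos [0.4922 0.1654 0.2516] F [-0.8  0.5  0.4] g 0.701 -> [ 7.600e-03 -1.700e-03  2.532e-01  2.000e-04  1.000e-04 -1.100e-03] dist 0.127
```

Request:
jog_arm(
  motion="70 0.007 -0.002 0.06 0 0 0; 70 0.007 -0.002 0.12 0 0 0; 70 0.007 -0.002 0.18 0 0 0; 70 0.007 -0.002 0.25 0 0 0; 60 0.007 -0.002 0.25 0 0 0",
)

```text
time: 16.52
tool_pos: [0.4883, 0.1686, 0.1234]
tool_rot: [-0.002, 0.669, 0.743, -0.003]
contact_force: [-0.5, -0.1, -0.8]
gripper_width: 0.603
grasp_force: 0.0
```

Request:
jog_arm(
  motion="0 0 0 0 0 0 0; 0 0 0 0 0 0 0; 0 0 0 0 0 0 0; 0 0 0 0 0 0 0; 0 0 0 0 0 0 0",
)

```text
time: 17.15
tool_pos: [0.4921, 0.1696, 0.1287]
tool_rot: [0.001, 0.668, 0.744, 0.001]
contact_force: [-0.4, -2.4, 6.0]
gripper_width: 0.106
grasp_force: 60.0
```

Run:
```python
from h import *
plan([.491,.1691,.220],.107)
```

```text
t 17.15 pos [0.4921 0.1696 0.1287] F [-0.4 -2.4  6. ] g 0.106 -> [-8.000e-04 -1.500e-03 -1.826e-01  2.500e-03  1.000e-04 -4.000e-04] dist 0.091
```

Request:
jog_arm(
  motion="0 0 0 -0.06 0 0 0; 0 0 0 -0.13 0 0 0; 0 0 0 -0.19 0 0 0; 0 -0.1 -0.03 -0.19 0 0 0.03; 0 -0.2 -0.06 -0.19 0 0 0.06",
)

```text
time: 17.77
tool_pos: [0.4712, 0.0663, 0.222]
tool_rot: [0.0, 0.701, 0.713, 0.0]
contact_force: [0.8, -0.4, -0.8]
gripper_width: 0.109
grasp_force: 59.3
```

Run:
```python
from h import *
plan([.398,-.2465,.2237],-.085)
```

```text
t 17.77 pos [0.4712 0.0663 0.222 ] F [ 0.8 -0.4 -0.8] g 0.109 -> [-0.6229 -0.1571 -0.0034  0.0008  0.      0.0681] dist 0.321
```

Request:
jog_arm(
  motion="0 -0.115 -0.04 -0.002 0 0 0.03; 0 -0.23 -0.08 -0.004 0 0 0.06; 0 -0.35 -0.12 -0.004 0 0 0.068; 0 -0.47 -0.157 -0.004 0 0 0.068; 0 -0.57 -0.157 -0.004 0 0 0.068",
)

```text
time: 18.4
tool_pos: [0.3964, -0.2212, 0.2236]
tool_rot: [0.001, 0.737, 0.676, 0.0]
contact_force: [1.1, -0.7, -0.5]
gripper_width: 0.108
grasp_force: 59.4
```

Run:
```python
from h import *
f=save('scene','scene6.png')
for n in ['medium_eye','medium_tab','bar_tip','large_eye']:
    r=place_of('scene',n); print(n,[(round(q['p'],2),np.round(q['at'],3).tolist()) for q in r[:2]])
plan([.398,-.2465,.2237],-.085)
```

```text
medium_eye [(0.61, [0.396, -0.181, 0.19])]
medium_tab [(0.78, [0.396, -0.22, 0.255]), (0.15, [0.375, -0.034, 0.001])]
bar_tip [(0.8, [0.433, -0.212, 0.169]), (0.3, [0.531, -0.218, 0.069])]
large_eye [(0.74, [0.53, -0.222, 0.168])]
t 18.65 pos [ 0.3974 -0.2189  0.2232] F [ 0.4 -0.1 -1.3] g 0.104 -> [-0.0548  0.0058 -0.0012 -0.0003 -0.0006 -0.0005] dist 0.028
```

Request:
jog_arm(
  motion="0 -0.035 0.005 -0.001 0 0 0; 0 -0.055 0.006 -0.001 0 0 0; 0 -0.055 0.05 -0.001 0 0 0; 0 -0.055 0.1 -0.001 0 0 0; 0 -0.055 0.145 -0.001 0 0 0",
)

```text
time: 19.27
tool_pos: [0.4685, -0.253, 0.2239]
tool_rot: [-0.0, 0.736, 0.676, -0.0]
contact_force: [-0.1, -0.2, -1.0]
gripper_width: 0.105
grasp_force: 59.4
```

Run:
```python
from h import *
f=save('scene','scene7.png')
for n in ['medium_eye','medium_tab','bar_tip','large_eye']:
    r=place_of('scene',n); print(n,[(round(q['p'],2),np.round(q['at'],3).tolist()) for q in r[:2]])
im=cv2.imread('pics/scene7.png')[200:360,100:300];cv2.imwrite('pics/c7.png',cv2.resize(im,None,fx=3,fy=3))
plan([.398,-.2465,.2237],-.085)
```

```text
medium_eye [(0.78, [0.47, -0.216, 0.192]), (0.23, [0.374, -0.031, -0.001])]
medium_tab [(0.74, [0.465, -0.252, 0.253]), (0.28, [0.432, -0.212, 0.166])]
bar_tip [(0.87, [0.432, -0.212, 0.169]), (0.26, [0.771, -0.118, -0.002])]
large_eye [(0.56, [0.528, -0.22, 0.168])]
t 19.52 pos [ 0.467  -0.2528  0.2237] F [-0.3  0.4 -1.6] g 0.112 -> [ 8.000e-04 -1.387e-01  1.000e-04 -6.000e-04 -2.000e-04 -1.000e-04] dist 0.069
```

View pics/c7.png

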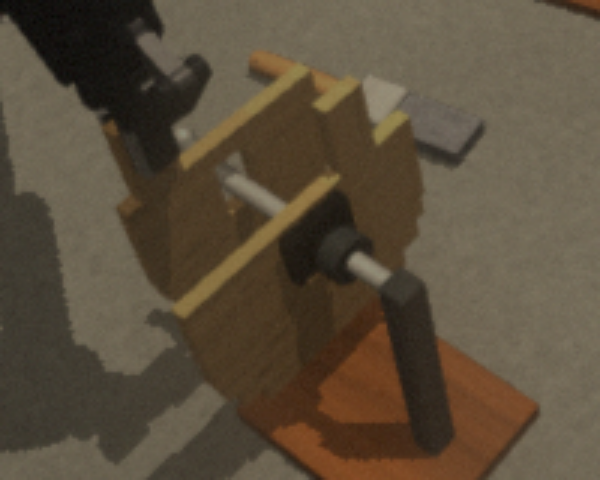

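Request:
jog_arm(
  motion="0 0 0 0.012 0 0 0; 0 0 0 0.024 0 0 0; 0 0 0 0.036 0 0 0; 0 0 0 0.04 0 0 0; 0 0 0 0.04 0 0 0",
)

```text
time: 20.15
tool_pos: [0.4674, -0.2529, 0.2037]
tool_rot: [-0.0, 0.737, 0.676, -0.0]
contact_force: [-0.2, 0.1, -0.9]
gripper_width: 0.108
grasp_force: 59.4
```

Request:
jog_arm(
  motion="0 0 0.02 0 0 0 0; 0 0 0.04 0 0 0 0; 0 0 0.06 0 0 0 0; 0 0 0.08 0 0 0 0; 0 0 0.08 0.002 0 0 0",
)

```text
time: 20.78
tool_pos: [0.5081, -0.2564, 0.2029]
tool_rot: [-0.0, 0.736, 0.676, -0.0]
contact_force: [-0.1, 0.2, -0.3]
gripper_width: 0.105
grasp_force: 59.4
```

Request:
jog_arm(
  motion="0 0 0.002 0 0 0 0; 0 0 0.004 0 0 0 0; 0 0 0.005 0 0 0 0; 0 0 0.005 0 0 0 0; 0 0 0.005 0 0 0 0",
)

```text
time: 21.4
tool_pos: [0.5098, -0.2566, 0.203]
tool_rot: [0.0, 0.737, 0.676, 0.0]
contact_force: [0.1, -0.4, -1.1]
gripper_width: 0.106
grasp_force: 59.5
```

Request:
jog_arm(
  motion="0 0 0.002 0 0 0 0; 0 0 0.004 0 0 0 0; 0 0 0.005 0 0 0 0; 0 0 0.005 0 0 0 0; 0 0 0.005 0 0 0 0",
)

```text
time: 22.02
tool_pos: [0.5124, -0.2567, 0.203]
tool_rot: [-0.0, 0.737, 0.676, 0.0]
contact_force: [-0.6, -0.9, -1.5]
gripper_width: 0.108
grasp_force: 59.5
```

Request:
jog_arm(
  motion="0 0 0.002 0 0 0 0; 0 0 0.004 0 0 0 0; 0 0 0.004 0 0 0 0; 0 0 0.004 0 0 0 0; 0 0 0.004 0 0 0 0",
)

```text
time: 22.65
tool_pos: [0.514, -0.257, 0.2029]
tool_rot: [-0.0, 0.737, 0.676, -0.0]
contact_force: [-4.7, -0.1, 1.4]
gripper_width: 0.111
grasp_force: 59.7
```

Request:
jog_arm(
  motion="0 0 0.002 0 0 0 0; 0 0 0.003 0 0 0 0; 0 0 0.003 0 0 0 0; 0 0 0.003 0 0 0 0; 0 0 0.003 0 0 0 0",
)

```text
time: 23.28
tool_pos: [0.515, -0.2571, 0.2029]
tool_rot: [-0.001, 0.737, 0.676, -0.001]
contact_force: [-6.9, -0.3, 2.1]
gripper_width: 0.109
grasp_force: 59.8
```

Request:
jog_arm(
  motion="40 0 0 0 0 0 0; 40 0 0 0 0 0 0; 40 0 0 0 0 0 0; 40 0 0 -0.06 0 0 0; 40 0 0 -0.15 0 0 0",
)

```text
time: 23.9
tool_pos: [0.5152, -0.2565, 0.2768]
tool_rot: [-0.002, 0.737, 0.676, -0.0]
contact_force: [-0.0, -0.7, -0.3]
gripper_width: 0.402
grasp_force: 0.0
```

Run:
```python
from h import *
f=save('scene','scene8.png')
for n in ['large_eye','large_tab','medium_eye','medium_tab']:
    r=place_of('scene',n); print(n,[(round(q['p'],2),np.round(q['at'],3).tolist()) for q in r[:2]])
im=cv2.imread('pics/scene8.png')[200:360,100:300];cv2.imwrite('pics/c8.png',cv2.resize(im,None,fx=3,fy=3))
plan([.546,.2155,.24],.107)
```

```text
large_eye [(0.85, [0.526, -0.219, 0.169]), (0.72, [0.73, 0.305, 0.0])]
large_tab [(0.65, [0.528, -0.182, 0.234]), (0.38, [0.527, -0.216, 0.067])]
medium_eye [(0.72, [0.515, -0.219, 0.169])]
medium_tab [(0.61, [0.512, -0.259, 0.235])]
t 24.15 pos [ 0.5159 -0.257   0.2778] F [-0.5  0.1 -0.1] g 0.401 -> [ 9.467e-01 -2.080e-02  7.560e-02  3.000e-04 -0.000e+00 -1.283e-01] dist 0.475
```

View pics/c8.png

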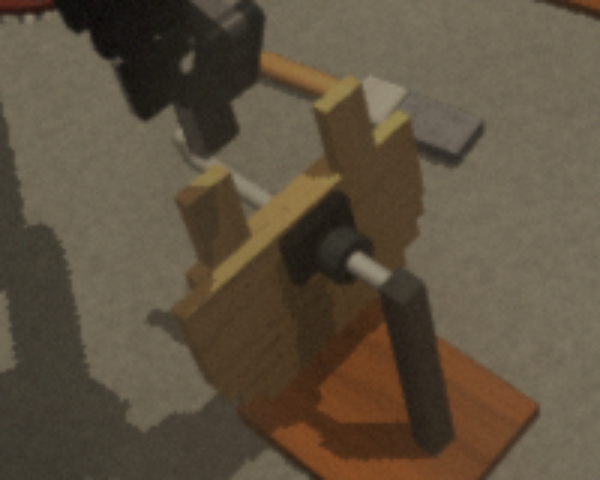

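Request:
jog_arm(
  motion="50 0.12 -0.003 0 0 0 -0.03; 50 0.24 -0.006 0 0 0 -0.06; 70 0.36 -0.009 0 0 0 -0.09; 70 0.48 -0.012 0.01 0 0 -0.12; 70 0.6 -0.015 0.02 0 0 -0.128",
)

```text
time: 24.78
tool_pos: [0.5331, 0.0445, 0.2659]
tool_rot: [-0.001, 0.668, 0.744, -0.001]
contact_force: [1.1, -1.3, 0.2]
gripper_width: 0.7
grasp_force: 0.0
```

Run:
```python
from h import *
plan([.546,.2155,.24],.107)
```

```text
t 24.77 pos [0.5331 0.0445 0.2659] F [ 1.1 -1.3  0.2] g 0.7 -> [ 3.373e-01  6.230e-02  5.190e-02 -1.500e-03 -4.000e-04 -1.000e-04] dist 0.173
```

Request:
jog_arm(
  motion="70 0.12 0.02 0.01 0 0 0; 70 0.24 0.04 0.02 0 0 0; 70 0.336 0.06 0.05 0 0 0; 70 0.336 0.06 0.05 0 0 0; 70 0.336 0.06 0.05 0 0 0",
)

```text
time: 25.4
tool_pos: [0.5453, 0.2124, 0.2414]
tool_rot: [-0.001, 0.668, 0.744, -0.001]
contact_force: [0.4, 0.5, 0.7]
gripper_width: 0.703
grasp_force: 0.0
```

Run:
```python
from h import *
f=grab_frame('wrist');tabs(cloud(f),'small')
plan([.5463,.2155,.110],.107)
```

```text
small 575 ((0.5464594960212708, 0.2155112773180008), (0.009870326146483421, 0.02634040080010891), 6.268515586853027) 0.1474132986110595
small 1401 ((0.5464907884597778, 0.21507352590560913), (0.009900949895381927, 0.09023869037628174), 6.424030303955078)
t 25.45 pos [0.5457 0.2119 0.2422] F [ 0.3 -0.8 -0.6] g 0.701 -> [ 0.0071  0.0022  0.2643 -0.0008  0.0003 -0.0008] dist 0.132
```

Request:
jog_arm(
  motion="70 0.007 0.002 0.07 0 0 0; 70 0.007 0.002 0.14 0 0 0; 70 0.007 0.002 0.2 0 0 0; 70 0.007 0.002 0.262 0 0 0; 60 0.007 0.002 0.262 0 0 0",
)

```text
time: 26.08
tool_pos: [0.5447, 0.2144, 0.1092]
tool_rot: [-0.002, 0.669, 0.743, -0.002]
contact_force: [-0.0, 0.8, 0.3]
gripper_width: 0.601
grasp_force: 0.0
```

Request:
jog_arm(
  motion="0 0 0 0 0 0 0; 0 0 0 0 0 0 0; 0 0 0 0 0 0 0; 0 0 0 0 0 0 0; 0 0 0 0 0 0 0",
)

```text
time: 26.7
tool_pos: [0.5479, 0.2166, 0.1143]
tool_rot: [0.001, 0.668, 0.744, 0.001]
contact_force: [-1.5, -0.9, 6.4]
gripper_width: 0.104
grasp_force: 59.7
```

Run:
```python
from h import *
plan([.546,.2155,.220],.107)
```

```text
t 26.7 pos [0.5479 0.2166 0.1143] F [-1.5 -0.9  6.4] g 0.104 -> [-1.700e-03 -3.300e-03 -2.115e-01  2.300e-03 -1.000e-04 -2.000e-04] dist 0.106
```

Request:
jog_arm(
  motion="0 0 0 -0.06 0 0 0; 0 0 0 -0.14 0 0 0; 0 0 0 -0.224 0 0 0; 0 -0.1 -0.05 -0.224 0 0 0.03; 0 -0.2 -0.1 -0.224 0 0 0.06",
)

```text
time: 27.32
tool_pos: [0.5072, 0.1108, 0.2247]
tool_rot: [0.001, 0.701, 0.713, 0.0]
contact_force: [-0.1, 0.3, -0.2]
gripper_width: 0.104
grasp_force: 59.3
```

Run:
```python
from h import *
plan([.4,-.2065,.2243],-.085)
```

```text
t 27.32 pos [0.5072 0.1108 0.2247] F [-0.1  0.3 -0.2] g 0.104 -> [-6.310e-01 -2.251e-01  7.000e-04  1.000e-03  1.000e-04  6.800e-02] dist 0.335
```

Request:
jog_arm(
  motion="0 -0.11 -0.05 0 0 0 0.03; 0 -0.22 -0.1 0 0 0 0.06; 0 -0.33 -0.15 0 0 0 0.068; 0 -0.44 -0.2 0 0 0 0.068; 0 -0.55 -0.225 0 0 0 0.068",
)

```text
time: 27.95
tool_pos: [0.3983, -0.1666, 0.224]
tool_rot: [0.001, 0.737, 0.676, 0.0]
contact_force: [0.9, -0.1, -0.7]
gripper_width: 0.109
grasp_force: 59.5
```

Run:
```python
from h import *
grab_frame('scene')
for n in ['small_eye','small_tab','bar_tip']:
    r=place_of('scene',n); print(n,[(round(q['p'],2),np.round(q['at'],3).tolist()) for q in r[:2]])
plan([.4,-.2065,.2243],-.085)
```

```text
small_eye [(0.72, [0.398, -0.166, 0.191])]
small_tab [(0.88, [0.402, -0.169, 0.254])]
bar_tip [(0.75, [0.433, -0.211, 0.168])]
t 28.15 pos [ 0.3991 -0.1658  0.2238] F [ 0.6  0.4 -1.6] g 0.11 -> [-0.0809  0.0089 -0.001  -0.0001 -0.0004 -0.0021] dist 0.041
```

Request:
jog_arm(
  motion="0 -0.06 0.005 -0.001 0 0 0; 0 -0.081 0.009 -0.001 0 0 0; 0 -0.081 0.05 -0.001 0 0 0; 0 -0.081 0.09 -0.001 0 0 0; 0 -0.081 0.13 -0.001 0 0 0",
)

```text
time: 28.78
tool_pos: [0.462, -0.2096, 0.2242]
tool_rot: [-0.0, 0.736, 0.677, 0.0]
contact_force: [0.0, -0.1, -0.9]
gripper_width: 0.105
grasp_force: 59.4
```

Run:
```python
from h import *
f=save('scene','scene9.png')
for n in ['small_eye','small_tab','bar_tip']:
    r=place_of('scene',n); print(n,[(round(q['p'],2),np.round(q['at'],3).tolist()) for q in r[:2]])
im=cv2.imread('pics/scene9.png')[200:360,100:300];cv2.imwrite('pics/c9.png',cv2.resize(im,None,fx=3,fy=3))
plan([.4,-.2065,.2243],-.085)
```

```text
small_eye [(0.95, [0.46, -0.211, 0.193]), (0.32, [0.461, -0.215, 0.124])]
small_tab [(0.82, [0.464, -0.217, 0.253])]
bar_tip [(0.62, [0.434, -0.211, 0.168])]
t 28.98 pos [ 0.4609 -0.21    0.2241] F [ 0.3  0.5 -1.6] g 0.11 -> [-0.0032 -0.122  -0.0003 -0.0008 -0.0005  0.001 ] dist 0.061
```

View pics/c9.png

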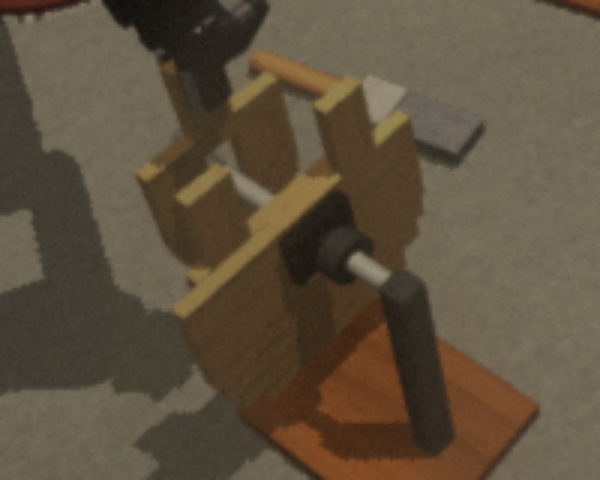

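Request:
jog_arm(
  motion="0 -0.002 0.012 0 0 0 0; 0 -0.002 0.012 0.013 0 0 0; 0 -0.002 0.012 0.026 0 0 0; 0 -0.002 0.012 0.038 0 0 0; 0 -0.002 0.012 0.04 0 0 0",
)

```text
time: 29.6
tool_pos: [0.4662, -0.2125, 0.2035]
tool_rot: [-0.001, 0.737, 0.676, -0.0]
contact_force: [-0.5, -0.4, -0.8]
gripper_width: 0.109
grasp_force: 59.4
```

Request:
jog_arm(
  motion="0 0 0.015 0 0 0 0; 0 0 0.03 0 0 0 0; 0 0 0.045 0 0 0 0; 0 0 0.062 0.002 0 0 0; 0 0 0.062 0.002 0 0 0",
)

```text
time: 30.22
tool_pos: [0.4981, -0.2153, 0.2033]
tool_rot: [-0.0, 0.737, 0.676, -0.0]
contact_force: [0.5, 0.3, -0.5]
gripper_width: 0.108
grasp_force: 59.4
```

Request:
jog_arm(
  motion="0 0 0.002 0 0 0 0; 0 0 0.004 0 0 0 0; 0 0 0.005 0 0 0 0; 0 0 0.005 0 0 0 0; 0 0 0.005 0 0 0 0",
)

```text
time: 30.85
tool_pos: [0.5, -0.2156, 0.2035]
tool_rot: [0.0, 0.737, 0.676, -0.0]
contact_force: [-0.1, 0.6, -0.7]
gripper_width: 0.109
grasp_force: 59.4
```

Request:
jog_arm(
  motion="0 0 0.002 0 0 0 0; 0 0 0.004 0 0 0 0; 0 0 0.005 0 0 0 0; 0 0 0.005 0 0 0 0; 0 0 0.005 0 0 0 0",
)

```text
time: 31.48
tool_pos: [0.5026, -0.2158, 0.2035]
tool_rot: [-0.0, 0.737, 0.676, -0.0]
contact_force: [-0.1, -0.3, -1.2]
gripper_width: 0.108
grasp_force: 59.4
```

Request:
jog_arm(
  motion="0 0 0.002 0 0 0 0; 0 0 0.004 0 0 0 0; 0 0 0.004 0 0 0 0; 0 0 0.004 0 0 0 0; 0 0 0.004 0 0 0 0",
)

```text
time: 32.1
tool_pos: [0.5046, -0.2159, 0.2034]
tool_rot: [-0.0, 0.737, 0.676, -0.0]
contact_force: [0.2, -0.3, -0.4]
gripper_width: 0.109
grasp_force: 59.4
```

Request:
jog_arm(
  motion="0 0 0.002 0 0 0 0; 0 0 0.004 0 0 0 0; 0 0 0.004 0 0 0 0; 0 0 0.004 0 0 0 0; 0 0 0.004 0 0 0 0",
)

```text
time: 32.72
tool_pos: [0.5065, -0.2161, 0.2034]
tool_rot: [-0.0, 0.737, 0.676, -0.0]
contact_force: [-0.9, -0.6, -0.5]
gripper_width: 0.11
grasp_force: 59.4
```

Request:
jog_arm(
  motion="0 0 0.002 0 0 0 0; 0 0 0.004 0 0 0 0; 0 0 0.004 0 0 0 0; 0 0 0.004 0 0 0 0; 0 0 0.004 0 0 0 0",
)

```text
time: 33.35
tool_pos: [0.5077, -0.2162, 0.2035]
tool_rot: [-0.001, 0.737, 0.676, -0.001]
contact_force: [-5.7, 0.5, 1.8]
gripper_width: 0.106
grasp_force: 59.7
```

Request:
jog_arm(
  motion="40 0 0 0 0 0 0; 40 0 0 0 0 0 0; 40 0 0 0 0 0 0; 40 0 0 -0.06 0 0 0; 40 0 0 -0.16 0 0 0",
)

```text
time: 33.98
tool_pos: [0.5077, -0.2156, 0.2818]
tool_rot: [-0.002, 0.737, 0.676, -0.001]
contact_force: [0.5, -0.5, 1.0]
gripper_width: 0.403
grasp_force: 0.0
```

Request:
jog_arm(
  motion="40 0 -0.05 -0.05 0 0 0; 40 0 -0.15 -0.1 0 0 0; 40 0 -0.2 -0.1 0 0 0; 40 0 -0.2 -0.1 0 0 0; 40 0 -0.2 -0.1 0 0 0",
)

```text
time: 34.6
tool_pos: [0.4094, -0.2077, 0.3331]
tool_rot: [-0.0, 0.737, 0.676, 0.0]
contact_force: [1.3, -0.3, 1.7]
gripper_width: 0.396
grasp_force: 0.0
```

Run:
```python
from h import *
f=save('scene','sA.png')
for n in ['large_eye','large_tab','medium_eye','medium_tab','small_eye','small_tab','mug','jar','bowl','brush']:
    r=place_of('scene',n); print(n,[(round(q['p'],2),np.round(q['at'],3).tolist()) for q in r[:1]])
im=cv2.imread('pics/sA.png')[200:360,100:300];cv2.imwrite('pics/cA.png',cv2.resize(im,None,fx=3,fy=3))
P=cloud(grab_frame('top'));Q=P[...,:2]-[.5855,-.224];a=-.085
x=Q[...,0]*np.cos(a)+Q[...,1]*np.sin(a);y=-Q[...,0]*np.sin(a)+Q[...,1]*np.cos(a);z=P[...,2]
for nm,y0 in(('large',.04),('medium',-.04),('small',0)):
  m=(x>-.11)&(x<-.03)&(abs(y-y0)<.02)&(z>.225)&(z<.245)
  q=np.c_[x[m],y[m]].astype(np.float32)
  if len(q)>5:print(nm,len(q),cv2.minAreaRect(q))
```

```text
large_eye [(0.84, [0.527, -0.218, 0.168])]
large_tab [(0.87, [0.53, -0.181, 0.235])]
medium_eye [(0.71, [0.516, -0.219, 0.17])]
medium_tab [(0.82, [0.512, -0.257, 0.234])]
small_eye [(0.92, [0.51, -0.219, 0.17])]
small_tab [(0.7, [0.508, -0.216, 0.235])]
mug [(0.67, [0.735, 0.022, 0.001])]
jar [(0.67, [0.774, -0.12, -0.001])]
bowl [(0.93, [0.732, 0.306, -0.003])]
brush [(0.96, [0.375, -0.033, -0.003])]
large 69 ((-0.058910761028528214, 0.0400366447865963), (0.010243544355034828, 0.02689475193619728), 0.19228415191173553)
medium 75 ((-0.06938108801841736, -0.039171792566776276), (0.026782812550663948, 0.010393408127129078), 89.81822967529297)
small 69 ((-0.07917839288711548, -0.00015597138553857803), (0.027234675362706184, 0.010164168663322926), 88.36129760742188)
```

View pics/cA.png

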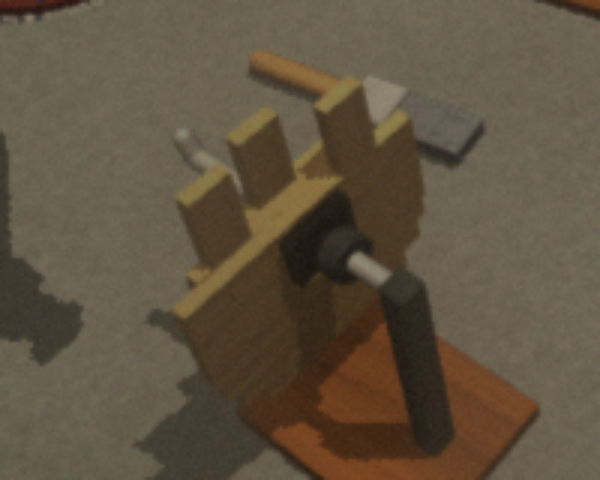

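The three templates hang straight and face to face, 10 mm apart centre to centre. The mug, jar, bowl and brush have not moved.

```bash
python3 -c "from plant import *; print(job_done())"
```

```text
the job is handed in; nothing more can be done
None
```

All three templates hang on the hook in order (large, medium, small), straight and face to face; each was pressed back with about 6–7 N (roughly 2–3 mm of buffer give) before release, and the job was handed in at about 35 s with the other things on the table undisturbed.

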